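# Open the label unwinder for threading and hold its spring arm

### The arm

A 7-joint arm with a two-finger parallel gripper is mounted at the origin on a cart in front of the work surface, level with it; the furniture and walls round the work are solid. World frame = base frame: x ahead of the robot, y to its left, z up, the work surface at z = 0. Lengths are in m, angles in rad, forces in N, time in s.
With the tool pointing down it reaches from about 0.4 to 0.85 m from the base axis. Payload 10.4 kg.
Tool frame: the origin (TCP) lies midway between the tips of the shut fingers; the grasp point (between the pads) lies 19 mm behind it; z points along the fingers, y is the line along which they close (so a half turn about z gives the same grasp; the last joint's range is limited). The gripper opens to 85 mm and grips with 20 to 120 N. Pads are 22 mm wide; open, the fingers measure 114 mm over their backs; the gripper's body (76 mm by 85 mm) begins 54 mm behind the grasp point. The pads swing forward as they close: fully open they stand 13 mm farther back than shut.
Start: joints at [-1.341, 0.332, -0.065, 1.46, 0.022, 1.35, -0.088], TCP at [0.156, 0.605, 0.195] pointing down, gripper open.
Joint ranges: [-2.6, 2.6], [-0.5, 2.12], [-1.47, 1.34], [0.16, 2.42], [-1.27, 4.41], [0.06, 2.06], [-2.6, 2.6]. Speed limits (rad/s): [2.22, 2.22, 2.79, 2.79, 3.14, 3.14, 3.14].

### API

Orientations are given as a unit quaternion [w, x, y, z].
In Python, from bench import robot, optics gives the robot as it stands.
- The arm moves only by the tool step_arm, never from a script. Its argument "motion" is text: rows parted by semicolons, each of 6 numbers parted by spaces: the shift along the tool's x, y, z in cm, then the turn, a rotation vector about the tool's x, y, z in degrees. A call has 1 to 8 rows; each row is the pose to reach, as a shift and turn from the pose commanded when the call began, along the tool's axes at that moment; what a row does not reach only later rows make up. A row lasts 1/8 s, in which the tool goes at most 62.5 mm and 10.7 degrees, less where a joint would pass 70% of its speed; a pose out of reach is approached as far as the arm can. A call with a gripper value outside its range is refused whole. "claw" is the closure, from 0 (fully open) to 1 (shut), set as the call begins (left out, the last holds). The fingers move at their own pace and stop on an object; "squeeze" is the grip in N (left out, the last holds). Time passes only in rows, so rows that repeat a pose let the fingers close. It gives the time, the measured TCP pose, the force, the opening and the grip force at its end, in the units of the state.
- robot.read_state(): the state, without advancing time (a new reading comes with each control period).
- optics.grab_frame(name): name is "scene" or "top" or "wrist"; returns (picture, depth): 480x640x3 uint8, red, green, blue; 480x640 float32, m along the optical axis (not along the pixel's ray), 0 where there is no reading.
- optics.camera_info(name): a dict with "intrinsics" (3x3 intrinsics, pixels), "origin" and "orientation" of the camera in the world; the wrist camera has in their place "tool_from_camera" (4x4, takes a point from camera to tool coordinates, whose origin is the TCP and whose axes are the flange's). Camera axes: x right, y down, z forward; pixel columns grow to the right and rows downward; lengths in m; the calibration is good to about 2 mm. A picture is of the moment at which its call begins: read the wrist's pose just before it. camera_info takes no time and is no camera call.
- robot.close_job(): hands the job in; it is judged then, once.
The state is a dict: "t": time; "joints": joint angles; "dq": joint speeds; "joint_torque": joint torques, N m; "position": TCP position; "eef_rot": TCP orientation; "force": force on the tool from outside, world axes, zero at the start; "wrist_torque": the same for the moment, N m; "opening": opening from 0.0 (shut) to 1.0 (fully open); "gripper_force": force on a finger pad.
Only numpy, scipy, OpenCV 4.12 (cv2) and the standard library are available. Lean on these libraries where they do the work, as an engineer would, in place of code of your own. Each camera call takes 0.05 s, during which the arm holds its last target. There are 200 camera calls.

### The job

Get the label unwinder ready for threading: first turn its black selector knob so that the white pointer stands at the blue mark, then take hold of (or push) the white roller on the spring arm and swing it round to the front, against the spring, until the arm is fully home against its red stop. Finish while still holding the roller there: do not let go, and leave the selector on blue. Do not disturb the stapler, the tape roll and the tape measure standing round the unwinder.

Things in the scene. Friction and masses are not known exactly. Their poses are not given: they have to be found in the camera images.
- unwinder: label unwinder fixed to the desk: grey base plate 200 (x) x 260 (y) mm, top 12 mm above the desk; origin: centre of its underside, z up, front = -x side (towards the robot). In its frame (mm): selector axis (-50,-78); white label roll 69 across at (55,-72), spindle top at 68; arm pivot (70,30); the arm's red stop (7,16), radius 8, top 54; black rest stop (68,94), same size
- selector (a joint): angle of the selector knob, positive counter-clockwise from above. At 0 its white pointer points to the unwinder's -x (front), at the black mark; -0.7 = yellow mark; +0.7 = blue mark (pointer to (-cos 0.7, -sin 0.7) in the unwinder's x, y). End stops at -0.9 and 0.9, beyond the marks. Stiff: takes 0.06 N m and stays wherever it is left. Starts somewhere from yellow to black
- selector_grip (a point): point on the knob's axis at grip height, 46 mm above the desk. Round black skirt (radius 25, top 23 mm above the desk) with an upright bar grip 44 mm long, 14 wide, up to 54 mm above the desk. The bar lies along the unwinder's x at joint 0 and turns with the knob, as this point's axes do; a white pointer line marks one end of the bar
- pivot_axis (a point): point on the vertical pivot axis of the spring arm, at the arm's mid height, 46 mm above the desk; axes as the unwinder's
- spring_arm (a joint): angle of the spring arm about its vertical pivot: 0 at rest, growing counter-clockwise from above to 1.25, home on the red stop. Flat metal arm, 16 wide, top 50 mm above the desk; the direction pivot to roller is 1.85 rad + joint from the unwinder's x axis, roller 110 mm from the pivot. The spring drives it back: 1.6 N at the roller at rest, 5.6 N at the stop; no latch, not blocked by the selector
- roller_mid (a point): middle of the height of the white upright guide roller at the arm's end, 86 mm above the desk: a cylinder 21 mm across, from 52 to 109 mm above the desk (a small steel cap to 112), that turns freely about its own vertical axis
- roller: the same white roller; origin on its axis at its lower end, 52 mm above the desk
- stapler: black and grey stapler 36 x 150 x 49 mm lying loose beside the unwinder (left side); origin at the centre of its underside, long along its y
- tape_roll: beige roll of tape lying flat, 68 mm across, 18 high, loose beside the unwinder (right side); origin at the centre of its underside
- tape_measure: black tape measure with a yellow disc, 38 x 72 x 64 mm, loose behind the unwinder; origin at the centre of its underside

How it is judged:
By the outcome, as a careful person would: the job done as asked, in the order asked, and still so for the second after the job is handed in, while the arm keeps its last pose, push and grip.
It also fails if it takes over 48 s, if anything falls off the work surface, if the arm or the gripper's body presses on something with over 40 N, if the wrist force passes 120 N, or if a joint passes its speed limit or range.

## Working session

There is one attempt and no reset: what is moved stays moved. The work goes in short steps, Python scripts to look and compute and a tool call to move; the robot and the scene stay as the last step left them, time stands still between calls to the robot, and variables do not carry over. Pictures are saved under pics/ and viewed, at most 10 in all, crops included, and the job is handed in when it is done.

Besides the shell and the picture viewer there is one more tool, called after ">>>" in YAML: its name, and indented under it one key for each argument. step_arm: Moves the arm, as the interface text tells. Its arguments: {"type":"object","properties":{"motion":{"type":"string"},"claw":{"type":"number"},"squeeze":{"type":"number"}},"required":["motion"]}

```bash
mkdir -p pics; ls; python3 - <<'E'
from bench import robot, optics
import cv2,numpy as np
s=robot.read_state();print(s)
for n in("top","scene"):
    p,d=optics.grab_frame(n);cv2.imwrite(f"pics/{n}0.png",p[:,:,::-1]);np.savez(f"{n}0.npz",p=p,d=d)
    print(n,optics.camera_info(n))
print(optics.camera_info("wrist"))
E
```

```text
pics
{'t': 0.0, 'joints': array([-1.34062266,  0.33284955, -0.0646896 ,  1.46095791,  0.02160791,
        1.3499095 , -0.08849126]), 'dq': array([ 8.00708415e-04,  2.25082197e-03, -3.26473654e-03, -5.33361247e-04,
        1.21787966e-03, -4.98268254e-04,  6.70595768e-05]), 'joint_torque': array([-6.97461437e-04, -6.25449157e+01,  4.80411225e-02, -3.91617358e+01,
        1.59412029e-02,  9.70772555e-03, -2.52229938e-05]), 'position': array([0.15621447, 0.60471077, 0.19402197]), 'eef_rot': array([-5.06718058e-05,  1.26039691e-01,  9.92024942e-01, -7.12493455e-04]), 'force': array([ 0.15019409, -0.41756478,  0.54154154]), 'wrist_torque': array([0.01465811, 0.00750927, 0.01117595]), 'gripper_force': 0.0, 'opening': 1.0005781108027054}
top {'intrinsics': array([[511.18527189,   0.        , 323.98251059],
       [  0.        , 511.18527189, 238.53627225],
       [  0.        ,   0.        ,   1.        ]]), 'origin': array([5.14110496e-01, 3.55808058e-04, 1.13086633e+00]), 'orientation': array([-0.03724477,  0.7151174 , -0.69720232,  0.03359854])}
scene {'intrinsics': array([[536.76206233,   0.        , 323.91078493],
       [  0.        , 536.76206233, 240.81833739],
       [  0.        ,   0.        ,   1.        ]]), 'origin': array([-0.03866296, -0.44066467,  0.92235601]), 'orientation': array([-0.32290802,  0.82029583, -0.44288798,  0.16338724])}
{'intrinsics': array([[389.44360871,   0.        , 313.66954067],
       [  0.        , 389.44360871, 244.62794474],
       [  0.        ,   0.        ,   1.        ]]), 'tool_from_camera': array([[-4.39180661e-04, -9.56626250e-01, -2.91317738e-01,
         7.51883495e-02],
       [ 9.99999829e-01, -5.33000492e-04,  2.42696093e-04,
        -5.81860632e-04],
       [-3.87441951e-04, -2.91317581e-01,  9.56626320e-01,
        -1.79141140e-01],
       [ 0.00000000e+00,  0.00000000e+00,  0.00000000e+00,
         1.00000000e+00]])}
```

View pics/top0.png

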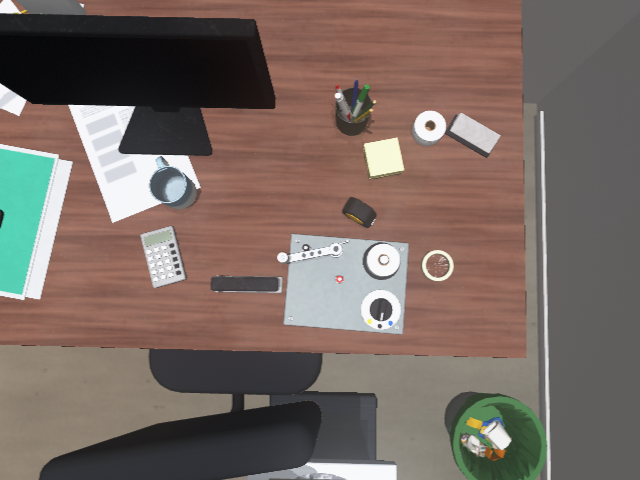

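View pics/scene0.png

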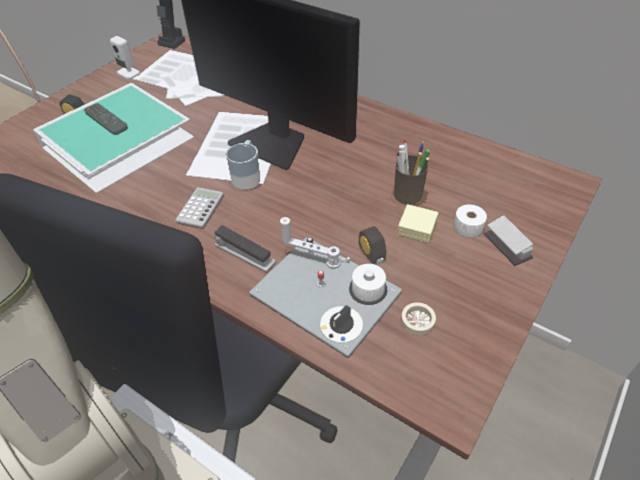

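The top view shows the plate with corners at about (291,234), (408,243), (402,333) and (285,325). The knob is at (381,310), the roller at (283,257) and the red stop at (339,279). A chair stands in front of the desk, so I'll check its height too.

```bash
cat > h.py <<'E'
import numpy as np,cv2
from scipy.spatial.transform import Rotation as R
from bench import robot, optics
def rot(q): return R.from_quat(np.r_[q[1:],q[0]]).as_matrix()
def cam(n,s=None):
    c=optics.camera_info(n);K=np.array(c["intrinsics"])
    if n=="wrist":
        T=np.array(c["tool_from_camera"]);A=rot(s["eef_rot"]);return K,A@T[:3,:3],A@T[:3,3]+s["position"]
    return K,rot(c["orientation"]),np.array(c["origin"])
def ray(C,px,z):
    K,A,o=C;px=np.atleast_2d(px).astype(float)
    v=np.c_[px,np.ones(len(px))]@np.linalg.inv(K).T@A.T
    return o+v*((z-o[2])/v[:,2])[:,None]
def proj(C,P):
    K,A,o=C;p=(np.atleast_2d(P)-o)@A@K.T;return p[:,:2]/p[:,2:]
def cloud(C,d):
    K,A,o=C;v,u=np.mgrid[:480,:640];x=np.c_[u.ravel(),v.ravel(),np.ones(u.size)]@np.linalg.inv(K).T
    return ((x*d.reshape(-1,1))@A.T+o).reshape(480,640,3)
E
python3 - <<'E'
from h import *
np.set_printoptions(precision=4,suppress=True)
f=np.load("top0.npz");p,d=f["p"],f["d"];C=cam("top")
hsv=cv2.cvtColor(p,cv2.COLOR_RGB2HSV)
X=cloud(C,d)
m=((hsv[...,1]<45)&(hsv[...,2]>90)).astype(np.uint8);m[:,:200]=0;m[:225]=0;m[345:]=0;m[:,412:]=0
m=cv2.morphologyEx(m,cv2.MORPH_OPEN,np.ones((5,5)))
c=max(cv2.findContours(m,0,2)[0],key=cv2.contourArea);print(cv2.minAreaRect(c))
# straight-edge fits of the plate via points on contour -> world at z=.012
W=ray(C,c[:,0],.012)[:,:2]
r=cv2.minAreaRect(W.astype(np.float32)*1000);print(r);print(cv2.boxPoints(r))
hs=lambda a,b,s,v:(hsv[...,0]>=a)&(hsv[...,0]<=b)&(hsv[...,1]>s)&(hsv[...,2]>v)
roi=np.zeros((480,640),bool);roi[230:340,280:410]=1
for n,mm,z in(("red",(hs(0,6,120,100)|hs(174,180,120,100)),.054),("blue",hs(100,130,120,80),.013),("yellow",hs(20,33,120,120),.013)):
    k=np.argwhere(mm&roi)[:,::-1]
    if len(k):print(n,len(k),k.mean(0),ray(C,k.mean(0),z))
print("knob",ray(C,[381,310],.03),"roller",ray(C,[283,257],.109))
for (u,v) in((250,450),(150,460),(350,420),(235,370),(300,405),(390,470),(300,470)):print((u,v),X[v,u])
z=X[...,2];print("max z chair",np.nanmax(np.where(d>0,z,-1)[350:,40:420]), "x<.35 region")
mk=(z[345:]>.0)&(d[345:]>0);Y=X[345:][mk];print(Y.min(0),Y.max(0))
S=np.load("scene0.npz");XS=cloud(cam("scene"),S["d"])
for q in((100,220),(20,190),(190,400),(200,260),(150,330),(40,390),(160,450)):print("s",q,XS[q[1],q[0]])
g=cv2.resize(p[270:345,330:420],None,fx=6,fy=6,interpolation=cv2.INTER_CUBIC)
g2=cv2.resize(S["p"][280:360,300:400],None,fx=5,fy=5,interpolation=cv2.INTER_CUBIC)
cv2.imwrite("pics/knob.png",np.vstack([np.hstack([g[:400,:300*1+0],g2[:400,:500]])])[...,::-1]) if 0 else cv2.imwrite("pics/knob.png",g[...,::-1])
E
```

```text
((341.1173095703125, 283.0931091308594), (130.63055419921875, 91.84831237792969), 4.763641834259033)
((530.849365234375, -31.459518432617188), (284.3736267089844, 199.5918731689453), 86.69593811035156)
[[ 423.0244 -167.6583]
 [ 622.2845 -179.1617]
 [ 638.6743  104.7392]
 [ 439.4142  116.2427]]
red 17 [339.5294 278.2353] [[ 0.5394 -0.0275  0.054 ]]
blue 12 [390.  322.5] [[ 0.4477 -0.1397  0.013 ]]
yellow 11 [369. 321.] [[ 0.4498 -0.0943  0.013 ]]
knob [[ 0.4746 -0.1181  0.03  ]] roller [[0.5776 0.088  0.109 ]]
(250, 450) [0.2754 0.1069 0.3465]
(150, 460) [0.5141 0.0004 1.1309]
(350, 420) [ 0.1101 -0.0852 -0.5228]
(235, 370) [ 0.3014  0.2313 -0.2229]
(300, 405) [0.2718 0.049  0.0248]
(390, 470) [ 0.1359 -0.1457 -0.0034]
(300, 470) [0.1322 0.046  0.0011]
max z chair 0.35410405032772607 x<.35 region
[ 0.1105 -0.4352  0.    ] [0.4062 0.6617 0.3541]
s (100, 220) [0.2449 0.1704 0.3466]
s (20, 190) [0.2201 0.3329 0.3477]
s (190, 400) [ 0.195   0.0377 -0.0194]
s (200, 260) [0.2888 0.0157 0.3078]
s (150, 330) [0.209  0.0965 0.1515]
s (40, 390) [ 0.0125 -0.0264  0.3911]
s (160, 450) [0.0918 0.0013 0.0126]
```

View pics/knob.png

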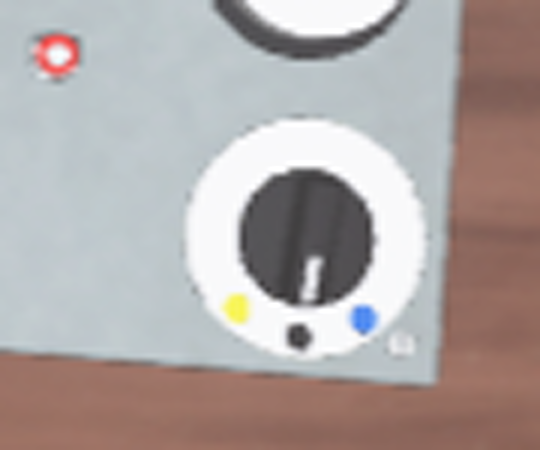

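The knob close-up has the pointer near the black mark. The fitted plate pose gives a centre of about (0.530, -0.044) and a yaw of -3.3°, which agrees with the red stop, the knob and the roller. The chair back reaches z≈0.35, so I'll lift first.

>>> step_arm:
  motion: "0 0 -6 0 0 10; 0 0 -12 0 0 20; 0 0 -18 0 0 30; 0 0 -24 0 0 40; -5 -3 -27 0 0 50; -10 -6.5 -27 0 0 60; -15 -10 -27 0 0 70; -20 -13 -27 0 0 80"
  claw: 0
  squeeze: 60

```text
t: 1.1
position: [0.3186, 0.4273, 0.4649]
eef_rot: [-0.0, 0.736, 0.677, 0.0]
force: [0.0, 1.2, 0.0]
opening: 1.001
gripper_force: 0.0
```

```bash
cat >> h.py <<'E'
np.set_printoptions(precision=3,suppress=True)
def plan(P,ang=None):
    s=robot.read_state();A=rot(s["eef_rot"]);sh=A.T@(np.array(P)-s["position"])*100
    a=np.arctan2(A[1,0],A[0,0])
    print("t",round(s["t"],2),"pos",s["position"],"xang",np.degrees(a).round(1),"zdir",A[:,2],"F",s["force"],"q",s["joints"])
    print("shift cm",sh.round(2),"turn z deg",None if ang is None else round(-np.degrees(ang-a),1))
E
python3 -c "
from h import *
plan([.476,-.119,.46],-.16)"
```

```text
t 1.1 pos [0.319 0.427 0.465] xang 85.2 zdir [-0.  0. -1.] F [0.047 1.211 0.042] q [-1.212  0.133  0.233  1.149 -0.032  1.862 -1.074]
shift cm [-53.11  20.29   0.47] turn z deg 94.3
```

>>> step_arm:
  motion: "-5 5 0 0 0 10; -11 8 0 0 0 20; -17 11 0 0 0 30; -23 13 0 0 0 40; -29 15 0 0 0 50; -35 17 0 0 0 60; -41 19 0 0 0 70; -47 20 2 0 0 80"

```text
t: 2.1
position: [0.478, -0.0374, 0.4498]
eef_rot: [-0.0, 0.999, 0.045, 0.001]
force: [1.3, 0.6, -0.0]
opening: 0.998
gripper_force: 0.0
```

```bash
python3 -c "
from h import *
plan([.446,-.119,.28],-.16)"
```

```text
t 2.1 pos [ 0.478 -0.037  0.45 ] xang 5.2 zdir [ 0.001  0.    -1.   ] F [ 1.271  0.59  -0.044] q [-0.74  -0.036  0.706  1.344  0.024  1.824 -1.509]
shift cm [-3.94  7.84 16.98] turn z deg 14.3
```

>>> step_arm:
  motion: "0 3 5 0 0 5; 0 6 10 0 0 10; 1 8 16 0 0 14.3; 1 8 22 0 0 14.3; 1 8 23 0 0 14.3; 1 8 23 0 0 14.3; 1 8 23 0 0 14.3"

```text
t: 2.98
position: [0.4967, -0.1139, 0.2221]
eef_rot: [-0.0, 0.997, -0.076, 0.002]
force: [0.2, 0.8, -0.1]
opening: 1.001
gripper_force: 0.0
```

```bash
python3 - <<'E'
from h import *
plan([.476,-.119,.1],-.16)
s=robot.read_state();p,d=optics.grab_frame("wrist");np.savez("w1.npz",p=p,d=d);C=cam("wrist",s)
cv2.imwrite("pics/w1.png",p[...,::-1])
print("exp knob",proj(C,[.4759,-.1187,.054]))
X=cloud(C,d);z=X[...,2]
m=(z>.044)&(z<.062)&(np.hypot(X[...,0]-.476,X[...,1]+.119)<.032)
k=np.argwhere(m)[:,::-1];W=ray(C,k,.054)[:,:2].astype(np.float32)
print(len(k),cv2.minAreaRect(W*1000),W.mean(0))
v=np.linalg.eigh(np.cov(W.T))[1][:,1];print("bar ang",np.arctan2(v[1],v[0]))
hsv=cv2.cvtColor(p,cv2.COLOR_RGB2HSV)
hs=lambda a,b:(hsv[...,0]>=a)&(hsv[...,0]<=b)&(hsv[...,1]>120)&(hsv[...,2]>80)
for n,mm in(("blue",hs(100,130)),("yellow",hs(20,33))):
    mm=mm&(np.hypot(X[...,0]-.476,X[...,1]+.119)<.06);k=np.argwhere(mm)[:,::-1];print(n,len(k),ray(C,k.mean(0),.013))
w=m&(hsv[...,2]>150)&(hsv[...,1]<60);k=np.argwhere(w)[:,::-1]
if len(k):print("ptr",len(k),ray(C,k.mean(0),.054))
E
```

```text
t 2.98 pos [ 0.497 -0.114  0.222] xang -8.8 zdir [ 0.003  0.    -1.   ] F [ 0.227  0.776 -0.092] q [-0.638  0.043  0.808  1.758 -0.032  1.351 -1.546]
shift cm [-2.01  0.83 12.21] turn z deg 0.4
exp knob [[322.043 232.097]]
693 ((477.34735107421875, -119.91023254394531), (13.112330436706543, 43.807708740234375), 81.32286834716797) [ 0.478 -0.12 ]
bar ang 2.9970488616291484
blue 53 [[ 0.447 -0.141  0.013]]
yellow 63 [[ 0.449 -0.095  0.013]]
ptr 43 [[ 0.463 -0.118  0.054]]
```

View pics/w1.png

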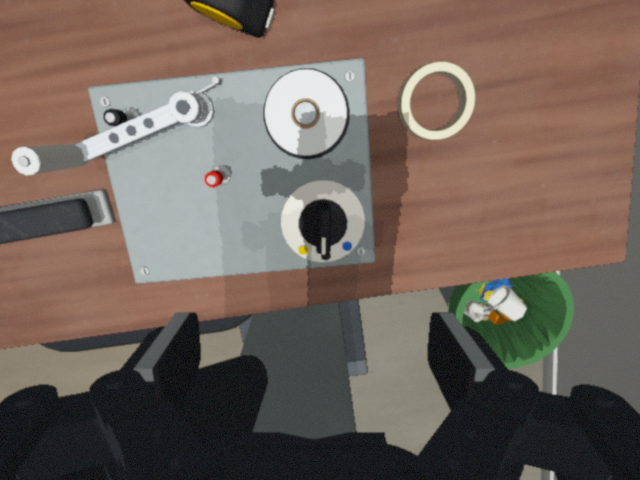

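The wrist view puts the bar at (322,230) with its pointer toward (324,243), yellow at (303,250) and blue at (347,246). That puts the bar centre at (0.4775, -0.120) at an angle of -8.3°, so it needs about 45° counter-clockwise.

>>> step_arm:
  motion: "-0.9 0.5 5 0 0 -0.5; -1.8 0.9 10 0 0 -0.5; -1.85 0.9 14 0 0 -0.5; -1.85 0.9 15 0 0 -0.5; -1.85 0.9 15 0 0 -0.5; -1.85 0.9 15 0 0 -0.5"

```text
t: 3.78
position: [0.4771, -0.1201, 0.0715]
eef_rot: [-0.0, 0.997, -0.072, 0.001]
force: [-0.3, 0.8, 0.3]
opening: 1.004
gripper_force: 0.0
```

```bash
python3 - <<'E'
from h import *
plan([.4775,-.120,.030],-.145)
E
```

```text
t 3.77 pos [ 0.477 -0.12   0.071] xang -8.3 zdir [ 0.003  0.    -1.   ] F [-0.298  0.762  0.267] q [-0.584  0.18   0.811  1.99  -0.153  1.029 -1.417]
shift cm [ 0.03 -0.01  4.15] turn z deg 0.0
```

>>> step_arm:
  motion: "0 0 2 0 0 0; 0 0 4 0 0 0; 0 0 4.1 0 0 0; 0 0 4.1 0 0 0"

```text
t: 4.28
position: [0.4765, -0.1201, 0.0299]
eef_rot: [-0.0, 0.997, -0.072, 0.001]
force: [0.3, -0.5, 0.2]
opening: 1.003
gripper_force: 0.0
```

>>> step_arm:
  motion: "0 0 0 0 0 0; 0 0 0 0 0 0; 0 0 0 0 0 0; 0 0 0 0 0 0; 0 0 0 0 0 0; 0 0 0 0 0 0; 0 0 0 0 0 0; 0 0 0 0 0 0"
  claw: 1
  squeeze: 50

```text
t: 5.28
position: [0.4756, -0.12, 0.0287]
eef_rot: [-0.0, 0.997, -0.072, -0.0]
force: [0.4, 0.9, 0.6]
opening: 0.001
gripper_force: 0.0
```

```bash
python3 - <<'E'
from h import *
plan([.4775,-.120,.030],-.145)
p,d=optics.grab_frame("scene");q,_=optics.grab_frame("wrist")
a=cv2.resize(p[220:380,270:430],(400,400),interpolation=2);b=cv2.resize(q,(400,300))
cv2.imwrite("pics/g1.png",np.hstack([a,np.vstack([b,np.zeros((100,400,3),np.uint8)])])[...,::-1])
E
```

```text
t 5.28 pos [ 0.476 -0.12   0.029] xang -8.3 zdir [-0.  0. -1.] F [0.374 0.88  0.574] q [-0.55   0.259  0.789  2.027 -0.226  0.943 -1.359]
shift cm [ 0.19 -0.03 -0.13] turn z deg 0.0
```

View pics/g1.png

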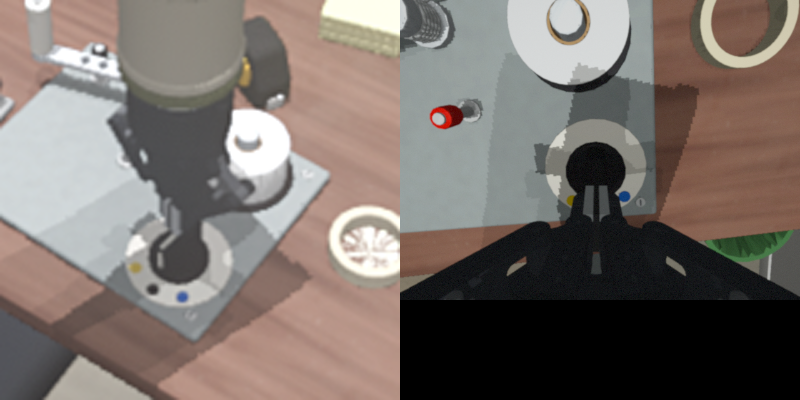

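The fingers sit on the knob, with the pads at about (590..604,200) in the right half of the picture. I'll compare the pad gap with the projected bar width to see whether the bar is really between them.

```bash
python3 - <<'E'
from h import *
s=robot.read_state();K,A,o=cam("wrist",s)
p,d=optics.grab_frame("wrist");X=cloud((K,A,o),d)
T=rot(s["eef_rot"]);
for y in(-.02,-.007,0,.007,.02): print(y,[proj((K,A,o),s["position"]+T@np.array([x,y,z])) .round(0).tolist()[0] for x,z in((.011,0),(.011,-.019),(.011,-.03))])
L=(X-s["position"])@T
for v in (235,250,265,280,295,310,325,340,360):
    print(v,[(u,*(L[v,u]*1000).round().astype(int)) for u in (285,296,300,305,313,321,326,331,340) if d[v,u]>0])
print(s["opening"],s["gripper_force"])
cv2.imwrite("pics/g2.png",cv2.resize(p[200:440,220:410],None,fx=2.5,fy=2.5,interpolation=2)[...,::-1]*1)
g=cv2.imread("pics/g2.png").astype(float);cv2.imwrite("pics/g2.png",np.clip(g*2.5,0,255))
E
```

```text
-0.02 [[272.0, 260.0], [267.0, 274.0], [264.0, 284.0]]
-0.007 [[298.0, 260.0], [297.0, 274.0], [296.0, 284.0]]
0 [[313.0, 260.0], [313.0, 274.0], [313.0, 284.0]]
0.007 [[327.0, 260.0], [329.0, 274.0], [330.0, 284.0]]
0.02 [[354.0, 260.0], [358.0, 274.0], [361.0, 284.0]]
235 [(285, np.int64(21), np.int64(-14), np.int64(10)), (296, np.int64(22), np.int64(-8), np.int64(6)), (300, np.int64(22), np.int64(-6), np.int64(6)), (305, np.int64(22), np.int64(-4), np.int64(5)), (313, np.int64(22), np.int64(0), np.int64(5)), (321, np.int64(22), np.int64(4), np.int64(5)), (326, np.int64(22), np.int64(6), np.int64(6)), (331, np.int64(22), np.int64(9), np.int64(6)), (340, np.int64(21), np.int64(14), np.int64(11))]
250 [(285, np.int64(14), np.int64(-14), np.int64(6)), (296, np.int64(14), np.int64(-8), np.int64(6)), (300, np.int64(22), np.int64(-6), np.int64(-17)), (305, np.int64(22), np.int64(-3), np.int64(-19)), (313, np.int64(22), np.int64(0), np.int64(-19)), (321, np.int64(22), np.int64(4), np.int64(-20)), (326, np.int64(21), np.int64(6), np.int64(-17)), (331, np.int64(15), np.int64(9), np.int64(5)
[... 2618 characters left out ...]
t64(-73)), (331, np.int64(10), np.int64(6), np.int64(-72)), (340, np.int64(6), np.int64(9), np.int64(-66))]
360 [(285, np.int64(12), np.int64(-8), np.int64(-85)), (296, np.int64(11), np.int64(-4), np.int64(-85)), (300, np.int64(11), np.int64(-3), np.int64(-84)), (305, np.int64(11), np.int64(-2), np.int64(-85)), (313, np.int64(4), np.int64(0), np.int64(-74)), (321, np.int64(10), np.int64(3), np.int64(-83)), (326, np.int64(12), np.int64(4), np.int64(-86)), (331, np.int64(11), np.int64(5), np.int64(-85)), (340, np.int64(12), np.int64(8), np.int64(-85))]
0.0015379795324374243 0.0[ WARN:0@0.779] global loadsave.cpp:1063 imwrite_ Unsupported depth image for selected encoder is fallbacked to CV_8U.
```

View pics/g2.png

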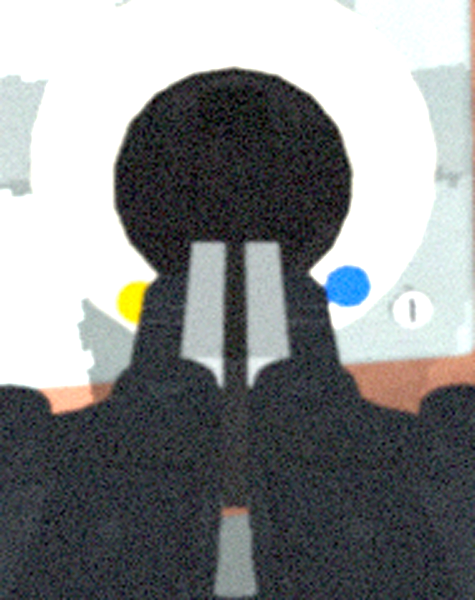

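```bash
python3 - <<'E'
from h import *
f=np.load("w1.npz");p,d=f["p"],f["d"];c=optics.camera_info("wrist");T=np.array(c["tool_from_camera"])
X=cloud((np.array(c["intrinsics"]),T[:3,:3],T[:3,3]),d)
for u in(165,175,185,195,440,450,460):
    print(u,[(v,*(X[v,u]*1000).round().astype(int).tolist()) for v in(310,316,322,330,340,355,375) if d[v,u]<.3])
s=robot.read_state();C=cam("scene")
q,e=optics.grab_frame("scene");Y=cloud(C,e);r=np.hypot(Y[...,0]-.476,Y[...,1]+.12)
m=(r<.06)&(Y[...,2]>.055)&(e>0);print("finger/hand lowest z in scene",np.percentile(Y[m][:,2],[0,1,3,10]))
m=(r<.018);print(np.histogram(Y[m][:,2],bins=np.arange(.01,.2,.01)))
E
```

```text
165 [(330, 11, -47, -67), (340, 10, -46, -72), (355, 10, -42, -81), (375, 5, -42, -83)]
175 [(316, 10, -48, -56), (322, 10, -47, -61), (330, 10, -45, -66), (340, 10, -42, -73), (355, 6, -42, -74), (375, -1, -43, -75)]
185 [(316, 10, -44, -56), (322, 10, -43, -61), (330, 9, -42, -64), (340, 6, -42, -66), (355, 1, -42, -66), (375, -6, -43, -67)]
195 [(316, 8, -42, -53), (322, 6, -42, -53), (330, 3, -42, -54), (340, 0, -42, -55), (355, -6, -42, -56)]
440 [(316, 10, 44, -57), (322, 10, 43, -61), (330, 8, 43, -63), (340, 4, 43, -63), (355, 0, 43, -65), (375, -7, 43, -66)]
450 [(316, 10, 48, -57), (322, 10, 47, -61), (330, 10, 45, -66), (340, 9, 43, -71), (355, 5, 43, -73), (375, -1, 43, -75)]
460 [(330, 11, 48, -67), (340, 10, 46, -72), (355, 10, 43, -80), (375, 4, 43, -82)]
finger/hand lowest z in scene [0.055 0.086 0.117 0.156]
(array([ 4, 80, 28, 36, 60,  8, 35, 41, 37, 26, 48, 15, 10, 11, 11,  0,  0,
        0]), array([0.01, 0.02, 0.03, 0.04, 0.05, 0.06, 0.07, 0.08, 0.09, 0.1 , 0.11,
       0.12, 0.13, 0.14, 0.15, 0.16, 0.17, 0.18, 0.19]))
```

Both cameras show the real fingertips about 40 mm short of the nominal TCP: they close at tool z≈-40, just above the bar. I'll apply that offset from here on, so I open and go about 38 mm lower, watching the force.

>>> step_arm:
  motion: "0.2 0 0 0 0 0; 0.2 0 0 0 0 0; 0.2 0 0 0 0 0; 0.2 0 0 0 0 0; 0.2 0 0 0 0 0; 0.2 0 0.5 0 0 0; 0.2 0 1 0 0 0; 0.2 0 1 0 0 0"
  claw: 0

```text
t: 6.48
position: [0.4771, -0.1202, 0.0181]
eef_rot: [0.0, 0.997, -0.072, -0.001]
force: [-0.8, 0.3, -0.5]
opening: 0.999
gripper_force: 0.0
```

>>> step_arm:
  motion: "0 0 1 0 0 0; 0 0 2 0 0 0; 0 0 2.6 0 0 0; 0 0 2.6 0 0 0"

```text
t: 6.98
position: [0.4771, -0.1204, -0.0079]
eef_rot: [0.0, 0.997, -0.072, -0.001]
force: [-0.3, -0.4, -0.8]
opening: 1.0
gripper_force: 0.0
```

>>> step_arm:
  motion: "0 0 0 0 0 0; 0 0 0 0 0 0; 0 0 0 0 0 0; 0 0 0 0 0 0; 0 0 0 0 0 0; 0 0 0 0 0 0; 0 0 0 0 0 0; 0 0 0 0 0 0"
  claw: 1

```text
t: 7.98
position: [0.4777, -0.1199, -0.007]
eef_rot: [-0.0, 0.997, -0.072, 0.0]
force: [-1.6, 2.3, 5.2]
opening: 0.152
gripper_force: 50.6
```

>>> step_arm:
  motion: "0 0 0 0 0 -6; 0 0 0 0 0 -14; 0 0 0 0 0 -22; 0 0 0 0 0 -30; 0 0 0 0 0 -38; 0 0 0 0 0 -45.2; 0 0 0 0 0 -45.2; 0 0 0 0 0 -45.2"

```text
t: 8.98
position: [0.4776, -0.1192, -0.007]
eef_rot: [-0.001, 0.948, 0.317, 0.0]
force: [-3.1, 4.7, 6.9]
opening: 0.156
gripper_force: 50.7
```

```bash
python3 - <<'E'
from h import *
plan([.4775,-.120,.20],.645)
E
```

```text
t 8.97 pos [ 0.478 -0.119 -0.007] xang 37.0 zdir [-0.     0.002 -1.   ] F [-3.1    4.722  6.945] q [-0.378  0.3    0.598  2.039 -0.222  0.865 -0.581]
shift cm [ -0.04   0.03 -20.7 ] turn z deg 0.0
```

>>> step_arm:
  motion: "0 0 0 0 0 0; 0 0 0 0 0 0; 0 0 0 0 0 0; 0 0 0 0 0 0; 0 0 0 0 0 0; 0 0 -2 0 0 0; 0 0 -6 0 0 0; 0 0 -10 0 0 0"
  claw: 0

```text
t: 9.98
position: [0.4772, -0.1204, 0.0937]
eef_rot: [-0.0, 0.949, 0.317, -0.0]
force: [0.1, 0.2, -0.3]
opening: 1.0
gripper_force: 0.0
```

>>> step_arm:
  motion: "1 0 -5 0 0 8; 2 0 -8 0 0 16; 2 0 -8 0 0 20; 2 0 -8 0 0 20; 2 0 -8 0 0 20"

```text
t: 10.6
position: [0.4931, -0.1084, 0.1723]
eef_rot: [-0.0, 0.989, 0.148, -0.0]
force: [-0.1, 0.3, -0.8]
opening: 1.004
gripper_force: 0.0
```

```bash
python3 - <<'E'
from h import *
plan([.5777,.0895,.15],0)
s=robot.read_state();p,d=optics.grab_frame("wrist");C=cam("wrist",s)
cv2.imwrite("pics/w2.png",p[...,::-1])
X=cloud(C,d);z=X[...,2]
near=np.hypot(X[...,0]-.477,X[...,1]+.12)<.028
m=(z>.046)&(z<.062)&near
W=ray(C,np.argwhere(m)[:,::-1],.054)[:,:2].astype(np.float32)
print(len(W),cv2.minAreaRect(W*1000));v=np.linalg.eigh(np.cov(W.T))[1][:,1];print("bar ang",np.arctan2(v[1],v[0]))
hsv=cv2.cvtColor(p,cv2.COLOR_RGB2HSV)
w=m&(hsv[...,2]>140)&(hsv[...,1]<70);k=np.argwhere(w)[:,::-1]
if len(k):print("ptr",len(k),ray(C,k.mean(0),.054))
hs=lambda a,b:(hsv[...,0]>=a)&(hsv[...,0]<=b)&(hsv[...,1]>120)&(hsv[...,2]>80)
for n,mm in(("blue",hs(100,130)),("yellow",hs(20,33))):
    mm=mm&(np.hypot(X[...,0]-.476,X[...,1]+.119)<.06);k=np.argwhere(mm)[:,::-1];print(n,len(k),ray(C,k.mean(0),.013) if len(k) else 0)
# skirt circle centre, plate edge yaw
m=(z>.095)&(z<.118)&(np.hypot(X[...,0]-.578,X[...,1]-.09)<.03);print("roller top",m.sum(),np.median(X[m],0) if m.any() else 0)
E
```

```text
t 10.6 pos [ 0.493 -0.108  0.172] xang 17.0 zdir [-0.001  0.    -1.   ] F [-0.137  0.279 -0.806] q [-0.498  0.074  0.661  1.834 -0.048  1.25  -1.098]
shift cm [ 13.87 -16.45   2.22] turn z deg 17.0
928 ((477.09832763671875, -119.23735046386719), (44.773643493652344, 14.131604194641113), 36.60374450683594)
bar ang -2.505787185991193
ptr 55 [[ 0.465 -0.128  0.054]]
blue 37 [[ 0.445 -0.143  0.013]]
yellow 84 [[ 0.449 -0.096  0.013]]
roller top 1184 [0.574 0.082 0.109]
```

View pics/w2.png

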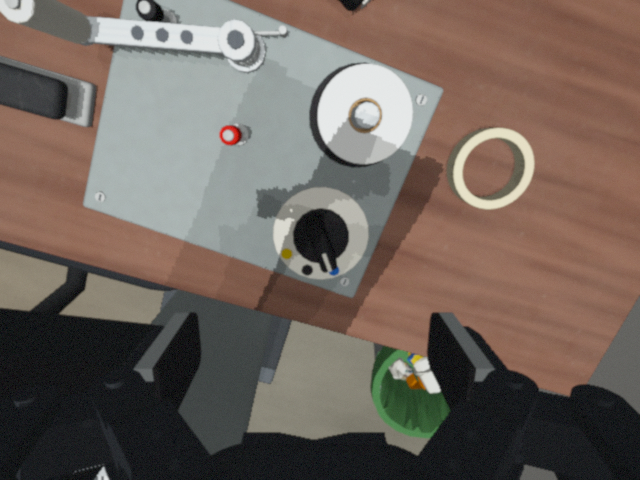

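The pointer now stands on the blue mark at about (334,271): the bar is at 36.5°, so the joint is about 0.69. Next I go above the roller.

>>> step_arm:
  motion: "3.5 -4 0 0 0 5; 7 -8 0 0 0 10; 10.5 -12 0 0 0 17; 13.9 -16.4 0 0 0 17; 13.9 -16.4 2 0 0 17; 13.9 -16.4 4 0 0 17; 13.9 -16.4 4 0 0 17; 13.9 -16.4 4 0 0 17"

```text
t: 11.65
position: [0.5791, 0.0889, 0.1333]
eef_rot: [-0.0, 1.0, -0.001, 0.0]
force: [0.3, -0.4, -0.7]
opening: 0.999
gripper_force: 0.0
```

```bash
python3 - <<'E'
from h import *
plan([.5777,.0895,.029],0)
s=robot.read_state();p,d=optics.grab_frame("wrist");C=cam("wrist",s);X=cloud(C,d)
m=(X[...,2]>.1)&(X[...,2]<.116)&(np.hypot(X[...,0]-.578,X[...,1]-.09)<.03)
k=np.argwhere(m)[:,::-1];print("exp px",proj(C,[.5777,.0895,.109]))
if len(k): (c,r)=cv2.minEnclosingCircle(ray(C,k,.109)[:,:2].astype(np.float32)*1000);print("top",len(k),c,r)
q,e=optics.grab_frame("scene");Y=cloud(cam("scene"),e)
# arm points over the chair strip
m=(Y[...,0]>.12)&(Y[...,0]<.40)&(Y[...,1]>-.1)&(e>0)&(Y[...,2]>.36);Z=Y[m]
if len(Z):
  for a in np.arange(.12,.4,.04):
    b=Z[(Z[:,0]>=a)&(Z[:,0]<a+.04)]
    if len(b):print(round(a,2),len(b),"zmin/max",np.percentile(b[:,2],[1,99]),"y",np.percentile(b[:,1],[1,99]))
cv2.imwrite("pics/s2.png",q[...,::-1])
E
```

```text
t 11.65 pos [0.579 0.089 0.133] xang -0.1 zdir [ 0.001  0.    -1.   ] F [ 0.286 -0.375 -0.653] q [-0.679  0.31   0.544  1.676 -0.17   1.202 -1.667]
shift cm [-0.15 -0.06 10.43] turn z deg -0.1
exp px [[312.105 266.57 ]]
top 1146 (579.2734375, 88.05937957763672) 11.568401336669922
0.12 4358 zmin/max [0.529 0.699] y [-0.002  0.018]
0.16 4471 zmin/max [0.619 0.719] y [0.01  0.048]
0.2 4477 zmin/max [0.613 0.711] y [0.011 0.046]
0.24 3069 zmin/max [0.593 0.695] y [0.01  0.067]
0.28 2448 zmin/max [0.578 0.679] y [0.014 0.063]
0.32 2091 zmin/max [0.563 0.66 ] y [0.018 0.068]
0.36 1752 zmin/max [0.547 0.644] y [0.022 0.072]
```

View pics/s2.png

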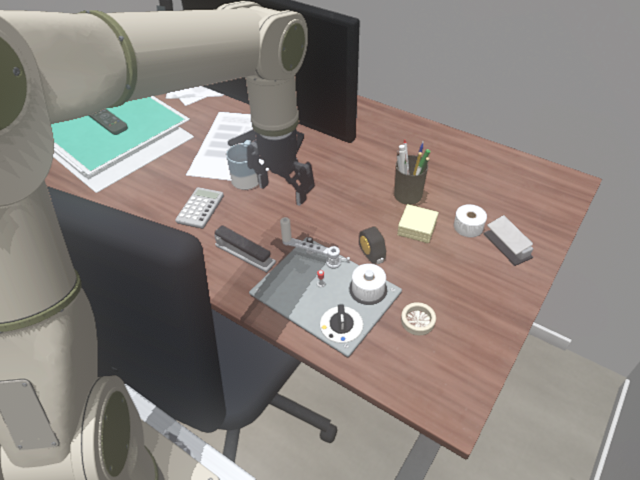

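The scene view shows the open gripper at (280,180) above the roller at (286,230), and the forearm well clear of the chair. I'll descend and grip.

>>> step_arm:
  motion: "0 0 4 0 0 0; 0 0 8 0 0 0; 0 0 10.3 0 0 0; 0 0 10.3 0 0 0; 0 0 10.3 0 0 0"

```text
t: 12.38
position: [0.5799, 0.0892, 0.0312]
eef_rot: [-0.0, 1.0, -0.001, 0.001]
force: [0.2, 0.4, 0.1]
opening: 0.999
gripper_force: 0.0
```

>>> step_arm:
  motion: "0 0 0 0 0 0; 0 0 0 0 0 0; 0 0 0 0 0 0; 0 0 0 0 0 0; 0 0 0 0 0 0; 0 0 0 0 0 0; 0 0 0 0 0 0; 0 0 0 0 0 0"
  claw: 1
  squeeze: 50

```text
t: 13.38
position: [0.579, 0.0887, 0.03]
eef_rot: [0.0, 1.0, -0.001, 0.0]
force: [-2.2, -2.6, 5.3]
opening: 0.234
gripper_force: 48.8
```

```bash
python3 - <<'E'
from h import *
yaw=-.0577;c=np.array([.5303,-.0437]);Q=lambda a:c+np.array([[np.cos(yaw),-np.sin(yaw)],[np.sin(yaw),np.cos(yaw)]])@(np.array([.07,.03])+.11*np.array([np.cos(1.85+a),np.sin(1.85+a)]))
s=robot.read_state();A=rot(s["eef_rot"]);print(s["position"],Q(0),s["force"],s["joints"])
for a in np.linspace(0,1.25,17): print(round(a,3),((A.T@np.r_[Q(a)-Q(0),0])*100).round(2))
E
```

```text
[0.579 0.089 0.03 ] [0.578 0.09 ] [-2.159 -2.552  5.28 ] [-0.645  0.426  0.51   1.771 -0.241  1.007 -1.616]
0.0 [0. 0. 0.]
0.078 [-0.83  0.22 -0.  ]
0.156 [-1.64  0.51 -0.  ]
0.234 [-2.42  0.86 -0.  ]
0.312 [-3.18  1.27 -0.  ]
0.391 [-3.9   1.74 -0.  ]
0.469 [-4.58  2.26 -0.  ]
0.547 [-5.22  2.83 -0.  ]
0.625 [-5.82  3.45 -0.  ]
0.703 [-6.36  4.12 -0.  ]
0.781 [-6.85  4.83 -0.  ]
0.859 [-7.28  5.57 -0.  ]
0.938 [-7.65  6.34 -0.  ]
1.016 [-7.96  7.14 -0.  ]
1.094 [-8.21  7.97 -0.  ]
1.172 [-8.39  8.81 -0.  ]
1.25 [-8.51  9.66 -0.  ]
```

>>> step_arm:
  motion: "-0.83 0.22 0 0 0 0; -1.64 0.51 0 0 0 0; -2.42 0.86 0 0 0 0; -3.18 1.27 0 0 0 0; -3.9 1.74 0 0 0 0; -4.58 2.26 0 0 0 0; -5.22 2.83 0 0 0 0; -5.82 3.45 0 0 0 0"

```text
t: 14.38
position: [0.5209, 0.0547, 0.03]
eef_rot: [-0.0, 1.0, -0.001, 0.001]
force: [6.0, -1.0, 3.0]
opening: 0.235
gripper_force: 49.0
```

>>> step_arm:
  motion: "-0.54 0.67 0 0 0 0; -1.03 1.38 0 0 0 0; -1.46 2.12 0 0 0 0; -1.83 2.89 0 0 0 0; -2.14 3.69 0 0 0 0; -2.39 4.52 0 0 0 0; -2.5 5 0 0 0 0; -2.5 5 0 0 0 0"

```text
t: 15.38
position: [0.4957, 0.006, 0.03]
eef_rot: [-0.001, 1.0, -0.0, 0.001]
force: [5.5, 4.8, 4.0]
opening: 0.232
gripper_force: 49.1
```

```bash
python3 - <<'E'
from h import *
plan([.4925+.001,-.0069,.029],0)
E
```

```text
t 15.38 pos [0.496 0.006 0.03 ] xang -0.0 zdir [ 0.001  0.002 -1.   ] F [5.461 4.825 4.043] q [-0.614  0.234  0.569  2.006 -0.158  0.942 -1.536]
shift cm [-0.22  1.29  0.1 ] turn z deg -0.0
```

>>> step_arm:
  motion: "-0.1 0.4 0 0 0 0; -0.15 0.8 0 0 0 0; -0.15 1.2 0 0 0 0; -0.15 1.2 0 0 0 0"

```text
t: 15.88
position: [0.4938, -0.0056, 0.0299]
eef_rot: [-0.001, 1.0, -0.0, -0.0]
force: [1.7, 5.0, 6.6]
opening: 0.234
gripper_force: 49.4
```

>>> step_arm:
  motion: "0 0.2 0 0 0 0; 0 0.4 0 0 0 0; 0 0.4 0 0 0 0; 0 0.4 0 0 0 0"

```text
t: 16.38
position: [0.4935, -0.0079, 0.0299]
eef_rot: [-0.002, 1.0, 0.001, -0.0]
force: [-0.6, 9.4, 8.1]
opening: 0.232
gripper_force: 49.7
```

>>> step_arm:
  motion: "0 0.2 0 0 0 0; 0 0.4 0 0 0 0; 0 0.4 0 0 0 0; 0 0.4 0 0 0 0"

```text
t: 16.88
position: [0.4935, -0.0082, 0.0299]
eef_rot: [-0.004, 1.0, 0.002, -0.0]
force: [0.5, 22.2, 7.6]
opening: 0.231
gripper_force: 50.1
```

```bash
python3 - <<'E'
from h import *
s=robot.read_state();print(s["position"],s["force"])
out=[]
q,e=optics.grab_frame("scene");out.append(cv2.resize(q[200:360,240:410],(400,376),interpolation=2))
p,d=optics.grab_frame("wrist");out.append(cv2.resize(p,(400,300)))
out[1]=np.vstack([out[1],np.zeros((76,400,3),np.uint8)])
cv2.imwrite("pics/end.png",np.clip(np.hstack(out)[...,::-1].astype(int)*3//2,0,255).astype(np.uint8))
E
```

```text
[ 0.494 -0.008  0.03 ] [ 0.505 22.206  7.56 ]
```

View pics/end.png

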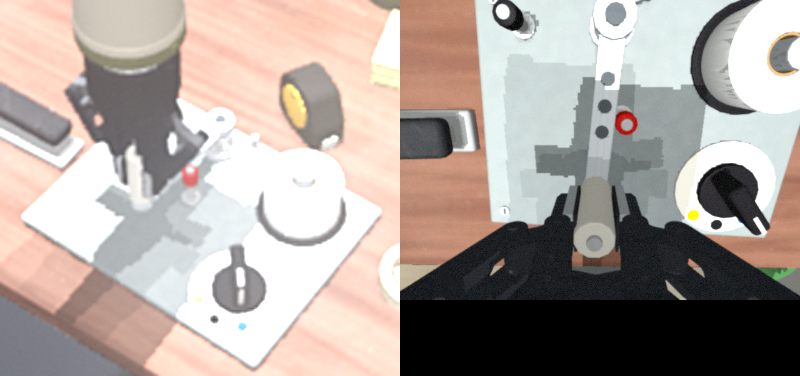

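The arm lies against the red stop at about (625,122), the roller is held, and the pointer is on blue. I'll check that the force holds steady.

>>> step_arm:
  motion: "0 -0.1 0 0 0 0; 0 -0.1 0 0 0 0; 0 -0.1 0 0 0 0; 0 -0.1 0 0 0 0; 0 -0.1 0 0 0 0; 0 -0.1 0 0 0 0; 0 -0.1 0 0 0 0; 0 -0.1 0 0 0 0"

```text
t: 17.98
position: [0.4935, -0.0081, 0.0299]
eef_rot: [-0.003, 1.0, 0.002, -0.0]
force: [0.1, 19.9, 7.3]
opening: 0.235
gripper_force: 50.0
```

```bash
python3 -c "
from bench import robot
print(robot.close_job())"
```

```text
the job is handed in; nothing more can be done
None
```

I turned the selector to blue (measured about 0.69 rad), then swung the roller home against the red stop. The job was handed in at about 18 s with the roller still gripped and pushed against the stop at a steady 20 N, and I saw no contact with the stapler, tape roll or tape measure.

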